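# Let the ratchet winch back onto its end buffer

## Task

Free the hand winch and let it back: first wind the crank a little forward (counterclockwise seen from above) so that the tooth's lip lets go of the pawl, lift the pawl clear and throw it right over so that it stays open, then crank the drum backward (clockwise) until its yellow lug presses gently but firmly on the rubber end buffer, and let go, leaving it resting there. Never force the pawl against the teeth, do not ram the buffer, and leave the other things on the cart alone.

Things in the scene. Friction and masses are not known exactly. Their poses are not given: they have to be found in the camera images.
- winch: bench hand winch screwed to the cart: blue base plate 180 x 172 x 12 mm, upright steel drum of 58 mm radius. Origin: on the drum's axis at the plate's underside; z up, x away from the robot at yaw 0. Pawl on the +y side, buffer on the -x side. A tall black rack stands left of the cart, beyond world y = 0.3 and x = 0.35: draw the arm in before swinging past it.
- drum (a joint): drum angle, rad, about winch z: plus = counterclockwise from above = forward (winding), minus = backward; hard limit +0.9. 0: a tooth wall touches the pawl's nose. It starts at 0.01 to 0.07, where the tooth's 6 mm lip hooks over the nose: no lifting below +0.15; from +0.2 to +0.6 the pawl is free; at +0.79 the next tooth catches it. Drag 0.35 N m all round: it stays where it is left.
- crank_knob (a point): middle of the crank's red upright knob, 23 mm thick, 40 mm tall, spinning freely on its pin; 116 mm above the cart, 22 mm above the knob's foot, 25 mm above the crank arm's top. It circles the drum's axis on a radius of 70 mm; at drum angle 0 it lies at angle -0.61 rad from winch x. Turning takes about 5 N here.
- pawl (a joint): pawl angle, rad: 0 lying in the notch; winding forward, the ramp of the next tooth raises it (up to 0.25); 1.95 thrown right over onto its rest. Only its weight (0.15 kg) moves it: let go below 1.5 it falls shut, beyond 1.65 it falls open and stays open.
- pawl_pivot (a point): the pawl's hinge, fixed to the winch at [52, 44, 72] mm in its frame, axis along winch y. From here the shut pawl lies toward winch -x; its free end swings up and over toward +x.
- pawl_handle (a point): on the pawl's red handle bar, 12 mm thick, along winch y: place to pinch it across, 84 mm from the hinge; 22 mm inward along the bar begins the yellow pawl arm, 14 mm outward the bar ends. Shut it is at [-32, 72, 74] mm in the winch frame, clear above the base plate (top 12 mm); fully open at about [81, 72, 149] mm.
- buffer (a joint): how far the rubber end buffer is pushed in, m: 0 free, 0.008 bottomed; spring of 3 N per mm. The drum's drag holds it pressed in about 1.5 mm when the crank is let go.
- buffer_face (a point): foremost point of the buffer's black dome (16 mm thick), 69 mm from the drum's axis on the winch's -x side, facing winch -y. The drum's yellow lug (20 x 12 x 18 mm, clamped on the lower flange) meets it at a drum angle between about -1.55 and -2.35; the lug sits elsewhere each time and is not measured: feel for it.
- wipes_pack: blue soft pack of wipes, 117 x 182 x 64 mm, origin at the centre of its underside; bystander
- tape_masking: roll of masking tape lying flat, 100 mm across, 25 mm high, origin at the centre of its underside; bystander
- marker_cart: green and white marker pen lying down, 135 x 17 x 16 mm, long axis along its y, origin at the centre of its underside; bystander

How it is judged:
By the outcome, as a careful person would: the job done as asked, in the order asked, and still so for the second after the job is handed in, with the robot touching nothing.
It also fails if it takes over 72 s, if anything falls off the work surface, if the arm or the gripper's body presses on something with over 40 N, if the wrist force passes 120 N, or if a joint passes its speed limit or range.

## Robot

A 6-joint arm with a two-finger parallel gripper is mounted at the origin on a cart in front of the work surface, level with it; the furniture and walls round the work are solid. World frame = base frame: x ahead of the robot, y to its left, z up, the work surface at z = 0. Lengths are in mm, angles in rad, forces in N, time in s.
With the tool pointing down it reaches from about 350 to 775 mm from the base axis. Payload 7.3 kg.
Tool frame: the origin (TCP) lies at the very end of the fingers, on their centre line; the grasp point (between the pads) lies 19 mm behind it; z points along the fingers, y is the line along which they close (so a half turn about z gives the same grasp; the last joint's range is limited). The gripper opens to 92 mm and grips with 3 to 60 N. Pads are 19 mm wide; open, the fingers measure 130 mm over their backs; the gripper's body (75 mm by 190 mm) begins 47 mm behind the grasp point.
Start: joints at [1.153, 0.342, 1.524, -0, 1.275, -0.146], TCP at [140.929, 505.751, 226.741] pointing down, gripper open.
Joint ranges: [-2.53, 2.53], [-0.77, 2.02], [0.04, 2.7], [-1, 4.14], [0.28, 2.66], [-3.11, 3.11]. Speed limits (rad/s): [2.57, 2.57, 3.14, 3.14, 3.14, 3.14].

## Interface

Orientations are given as [roll, pitch, yaw] about the fixed x, y, z axes, in that order (R = Rz(yaw) Ry(pitch) Rx(roll)).
In Python, from plant import get_obs, vision, workorder gives the robot as it stands.
- The arm moves only by the shell command python3 -m pendant 'ROWS' [OPENING]. ROWS is a JSON object of lists of equal length, an entry for each row: "dp": the shift along the tool's x, y, z in m, a list of three; "rotation": the turn, a rotation vector about the tool's x, y, z in rad, a list of three. A call has 1 to 8 rows; each row is the pose to reach, as a shift and turn from the pose commanded when the call began, along the tool's axes at that moment; what a row does not reach only later rows make up. A row lasts 1/8 s, in which the tool goes at most 62.5 mm and 10.7 degrees, less where a joint would pass 70% of its speed; a pose out of reach is approached as far as the arm can. A call with a gripper value outside its range is refused whole. OPENING is the finger opening in m, from 0 to 0.0918, set as the call begins (- or left out, the last holds). The fingers move at their own pace and stop on an object; the grip force is fixed at half the most. Time passes only in rows, so rows that repeat a pose let the fingers close. It gives the time, the measured TCP pose, the force, the opening and the grip force at its end, in the units of the state.
- get_obs(): the state, without advancing time (a new reading comes with each control period).
- vision.capture(name): name is "side" or "top"; returns a dict with "pixels" (400x640x3 uint8, red, green, blue), "vfov" (degrees; the focal length in pixels is half the picture's height over the tangent of half this angle, whatever the lens; pixels are square), "cx", "cy" (the principal point, pixels), "dist" ([k1, k2, p1, p2, k3] as OpenCV has them; the pictures are not rectified), "pose" (4x4, takes a point from camera to world coordinates). Camera axes: x right, y up, looking along -z (the intrinsics and any distortion apply to the point x, -y, -z); pixel columns grow to the right and rows downward; lengths in mm; the calibration is good to about 2 mm. A picture is of the moment at which its call begins. There is no depth.
- workorder.close_job(): hands the job in; it is judged then, once.
The state is a dict: "time": time; "joint_positions": joint angles; "dq": joint speeds; "tau": joint torques, N m; "tool_pos": TCP position; "tcp_rot": TCP orientation; "contact_force": force on the tool from outside, world axes, zero at the start; "moment": the same for the moment, N m; "grip_width": finger opening in mm; "finger_force": force on a finger pad.
Only numpy, scipy, OpenCV 4.12 (cv2) and the standard library are available. Lean on these libraries where they do the work, as an engineer would, in place of code of your own. Each camera call takes 0.05 s, during which the arm holds its last target. There are 200 camera calls.

## Working session

There is one attempt and no reset: what is moved stays moved. The work goes in short steps, Python scripts to look and compute and a shell command to move; the robot and the scene stay as the last step left them, time stands still between calls to the robot, and variables do not carry over. Pictures are saved under pics/ and viewed, at most 10 in all, crops included, and the job is handed in when it is done.

```bash
mkdir -p pics; ls
python3 - <<'E'
from plant import get_obs, vision
import cv2
o=get_obs();print(o)
for n in("side","top"):
    c=vision.capture(n);cv2.imwrite(f"pics/{n}0.png",c["pixels"][:,:,::-1]);print({k:v for k,v in c.items() if k!="pixels"})
E
```

```text
pics
{'time': 0.0, 'joint_positions': array([ 1.15300811e+00,  3.42713720e-01,  1.52501022e+00, -4.06086917e-05,
        1.27540030e+00, -1.45983678e-01]), 'dq': array([ 5.83208268e-04, -4.32354777e-06,  2.61786242e-04,  6.91826385e-04,
       -8.44490409e-04, -4.63788043e-04]), 'tau': array([-3.22674678e-04, -4.31245780e+01, -2.44219530e+01,  7.17312307e-02,
        5.60596841e-02, -1.43399507e-04]), 'tool_pos': array([140.76237301, 505.35538457, 226.05201223]), 'tcp_rot': array([-3.14007172e+00, -1.84373520e-04,  2.86979983e+00]), 'contact_force': array([-0.9814123 , -0.228653  ,  0.74897105]), 'moment': array([0.03225562, 0.02551209, 0.02778723]), 'finger_force': 0.0, 'grip_width': 91.67280628468451}
{'vfov': 47.89814583489481, 'cx': 320.30865143837076, 'cy': 202.85769860498414, 'dist': array([-0.08302314,  0.        ,  0.        ,  0.        ,  0.        ]), 'pose': array([[-1.37239766e-01,  7.71801001e-01, -6.20877171e-01,
        -4.54009207e+01],
       [-9.90400972e-01, -1.17339062e-01,  7.30579168e-02,
        -4.87352345e+01],
       [-1.64669714e-02,  6.24943805e-01,  7.80496047e-01,
         8.11664254e+02],
       [ 0.00000000e+00,  0.00000000e+00,  0.00000000e+00,
         1.00000000e+00]])}
{'vfov': 43.7264414358805, 'cx': 325.3074548471162, 'cy': 204.685179506201, 'dist': array([-0.01277869,  0.        ,  0.        ,  0.        ,  0.        ]), 'pose': array([[ 4.44024067e-03,  9.98152954e-01, -6.05884822e-02,
         4.41050556e+02],
       [-9.99537193e-01,  6.25349758e-03,  2.97706979e-02,
        -7.99630415e+01],
       [ 3.00946000e-02,  6.04282523e-02,  9.97718769e-01,
         1.32307505e+03],
       [ 0.00000000e+00,  0.00000000e+00,  0.00000000e+00,
         1.00000000e+00]])}
```

View pics/side0.png

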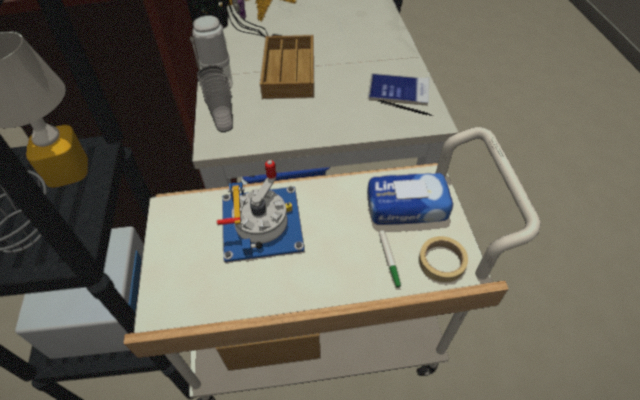

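View pics/top0.png

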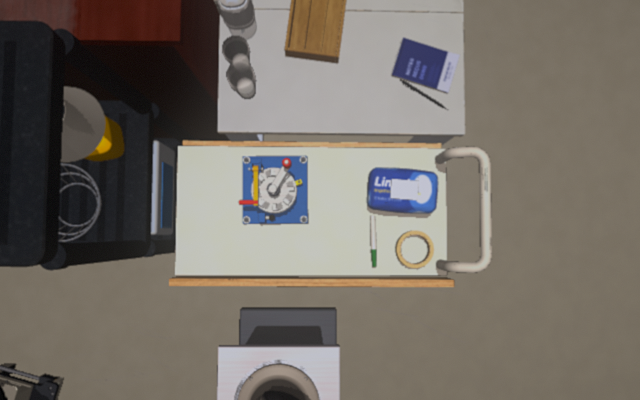

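The side picture shows the winch with its knob at (270,170), the red handle at (228,221) and the lug at (290,208). In the top picture the plate is centred near (275,190), the knob is at (287,162), the handle at (248,203) and the lug at (298,182).

```bash
cat > h.py <<'E'
import numpy as np, cv2
from plant import get_obs, vision
from scipy.spatial.transform import Rotation as R
def ray(c,uv):
    f=200/np.tan(np.radians(c["vfov"]/2)); K=np.array([[f,0,c["cx"]],[0,f,c["cy"]],[0,0,1]])
    p=cv2.undistortPoints(np.array([[uv]],float),K,c["dist"])[0,0]
    P=c["pose"]; return P[:3,3],P[:3,:3]@[p[0],-p[1],-1]
def onz(c,uv,z):
    o,d=ray(c,uv); return o+d*(z-o[2])/d[2]
def tri(cs,uvs):
    A=np.zeros((3,3));b=np.zeros(3)
    for c,uv in zip(cs,uvs):
        o,d=ray(c,uv);d=d/np.linalg.norm(d);M=np.eye(3)-np.outer(d,d);A+=M;b+=M@o
    return np.linalg.solve(A,b)
def blobs(c,lo,hi,box,n=3):
    x0,y0,x1,y1=box;h=cv2.cvtColor(c["pixels"],cv2.COLOR_RGB2HSV)
    m=np.zeros(h.shape[:2],np.uint8);m[y0:y1,x0:x1]=cv2.inRange(h,lo,hi)[y0:y1,x0:x1]
    cs=cv2.findContours(m,cv2.RETR_EXTERNAL,cv2.CHAIN_APPROX_NONE)[0]
    return m,sorted(cs,key=lambda k:-len(k))[:n]
RED=((0,130,90),(6,255,255)); BLUE=((100,110,40),(125,255,255))
# world target -> dp in current tool axes
def dp(t):
    o=get_obs();return R.from_euler("xyz",o["tcp_rot"]).inv().apply(np.array(t)-o["tool_pos"])/1000
E
python3 - <<'E'
from h import *
c={n:vision.capture(n) for n in("top","side")}
box={"top":(230,145,320,235),"side":(205,150,315,268)}
for n in c:
    for k in blobs(c[n],*RED,box[n])[1]:
        print(n,"red",len(k),k[:,0].mean(0).round(1),k[:,0].min(0),k[:,0].max(0))
    m,_=blobs(c[n],*BLUE,box[n]); pts=cv2.findNonZero(m)
    q=cv2.approxPolyDP(cv2.convexHull(pts),6,True)[:,0]
    P=np.array([onz(c[n],p,12)[:2] for p in q]);print(n,q.tolist(),P.round(0).tolist())
    W=np.array([onz(c[n],p,12)[:2] for p in cv2.convexHull(pts)[:,0]],np.float32);print(cv2.minAreaRect(W))
    im=c[n]["pixels"];x0,y0,x1,y1=box[n];cv2.imwrite(f"pics/{n}1.png",cv2.resize(im[y0:y1,x0:x1,::-1],None,fx=5,fy=5,interpolation=cv2.INTER_CUBIC))
E
```

```text
top red 39 [247.8 201.9] [239 201] [257 203]
top red 19 [286.2 162.7] [283 159] [289 166]
top [[300, 222], [250, 222], [243, 215], [243, 164], [250, 157], [306, 163]] [[475.0, -53.0], [474.0, 78.0], [492.0, 97.0], [627.0, 99.0], [646.0, 80.0], [631.0, -67.0]]
((560.256591796875, 15.084136962890625), (172.06687927246094, 166.0555419921875), 0.39038777351379395)
side red 45 [227.8 220.3] [217 218] [239 223]
side red 31 [269.5 165.1] [265 161] [274 169]
side red 11 [269.7 172.8] [268 171] [271 175]
side [[314, 169], [302, 250], [225, 260], [229, 184]] [[697.0, -123.0], [471.0, -68.0], [469.0, 94.0], [680.0, 83.0]]
((583.118408203125, -12.882110595703125), (230.49859619140625, 220.4331512451172), 0.10148158669471741)
```

View pics/top1.png

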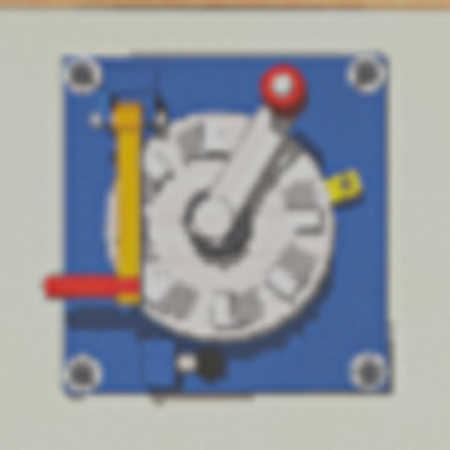

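View pics/side1.png

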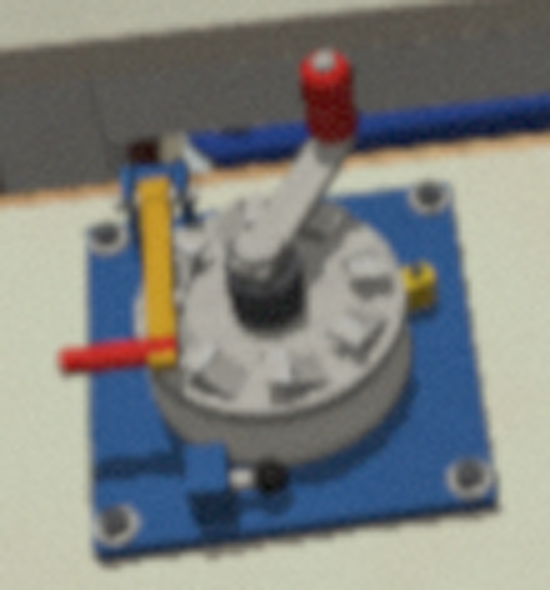

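The crops show the pawl shut, with the handle's outer end at crop (45,287) in the top view. The knob top is at (283,85), the crank hub at (215,218), the lug at (343,187) and the buffer dome at (210,364). The plate's screws are at (82,75), (366,75), (82,374) and (369,373).

Run:
```python
from h import *
c=vision.capture("top");s=vision.capture("side")
T=lambda x,y:(230+(x+.5)/5-.5,145+(y+.5)/5-.5); S=lambda x,y:(205+(x+.5)/5-.5,150+(y+.5)/5-.5)
for n,p,z in [("TL",(62,55),12),("TR",(386,55),12),("BR",(391,392),12),("BL",(63,392),12),("s1",(82,75),14),("s2",(366,75),14),("s3",(82,374),14),("s4",(369,373),14),("hub",(215,218),91),("knob",(283,85),136),("hend",(45,287),74),("lug",(343,187),30),("buf",(210,364),30)]:
    print(n,onz(c,T(*p),z).round(1))
print("side")
for n,p,z in [("s1",(107,236),14),("s2",(429,195),14),("s3",(116,522),14),("s4",(469,478),14)]: print(n,onz(s,S(*p),z).round(1))
for n,a,b in [("knobtop",(283,83),(324,62)),("hend",(45,287),(62,360)),("hinner",(118,287),(148,350)),("buf",(210,364),(270,476)),("hub",(215,215),(262,250))]: print(n,tri([c,s],[T(*a),S(*b)]).round(1))
```

```text
TL [649.1 101.5  12. ]
TR [650.7 -69.4  12. ]
BR [472.2 -73.3  12. ]
BL [471.3  98.4  12. ]
s1 [638.3  90.6  14. ]
s2 [639.6 -59.   14. ]
s3 [480.7  88.4  14. ]
s4 [482.  -61.7  14. ]
hub [555.9  14.   91. ]
knob [615.9 -21.2 136. ]
hend [522.3  99.7  74. ]
lug [578.3 -47.7  30. ]
buf [485.7  20.4  30. ]
side
s1 [639.7  89.9  14. ]
s2 [641.8 -60.2  14. ]
s3 [482.2  87.4  14. ]
s4 [482.5 -61.8  14. ]
knobtop [617.  -21.6 135. ]
hend [522.1  98.5  77.1]
hinner [522.3  62.8  76.6]
buf [485.8  20.5  28.9]
hub [557.6  13.3  89.4]
```

```bash
cat >> h.py <<'E'
AX=np.array([556.,13.7]);YAW=.012
def knob(a,z=103): # drum angle -> world TCP
    t=a-.61+YAW; return np.array([*(AX+70*np.array([np.cos(t),np.sin(t)])),z])
def pawl(th,ylat=75,back=19): # world TCP for tool down gripping handle at pawl angle th
    e=np.arctan2(2,84); x=52-84.02*np.cos(th+e); z=72+84.02*np.sin(th+e)
    c,s=np.cos(YAW),np.sin(YAW); return np.array([AX[0]+c*x-s*ylat,AX[1]+s*x+c*ylat,z-back])
E
python3 - <<'E'
from h import *
for b,r in [(72,480),(66,430),(58,390),(49,375),(40,375),(30,380),(19,385),(8,400)]:
    t=np.radians(b);print(dp([r*np.cos(t),r*np.sin(t),240]).round(3))
E
```

```text
[-0.02  -0.045 -0.013]
[-0.063 -0.1   -0.013]
[-0.11  -0.151 -0.013]
[-0.161 -0.186 -0.013]
[-0.212 -0.216 -0.013]
[-0.266 -0.254 -0.013]
[-0.317 -0.306 -0.013]
[-0.367 -0.365 -0.013]
```

```bash
python3 -m pendant '{"dp":[[-0.02,-0.045,-0.013],[-0.063,-0.10,-0.013],[-0.11,-0.151,-0.013],[-0.161,-0.186,-0.013],[-0.212,-0.216,-0.013],[-0.266,-0.254,-0.013],[-0.317,-0.306,-0.013],[-0.367,-0.365,-0.013]],"rotation":[[0,0,0.1],[0,0,0.25],[0,0,0.42],[0,0,0.59],[0,0,0.76],[0,0,0.93],[0,0,1.10],[0,0,1.28]]}' 0.05
python3 - <<'E'
from h import *
k=knob(.07);print(k,dp([k[0],k[1],190]),dp(k),get_obs()["tcp_rot"])
E
```

```text
time: 1.3
tool_pos: [380.6, 88.0, 239.9]
tcp_rot: [3.141, -0.0, 1.584]
contact_force: [0.9, 0.4, 0.4]
grip_width: 49.9
finger_force: 0.0
[616.46714876 -21.5664702  103.        ] [-0.11262911  0.23433179  0.05010213] [-0.11265278  0.2342487   0.13710209] [ 3.14063762e+00 -2.72045089e-04  1.58383086e+00]
```

```bash
python3 -m pendant '{"dp":[[0,0,0],[0,0,0]],"rotation":[[0,0,0],[0,0,0]]}'
python3 - <<'E'
from h import *
k=knob(.07);print(dp(k).round(4))
E
```

```text
time: 1.55
tool_pos: [379.3, 90.1, 239.6]
tcp_rot: [-3.141, -0.001, 1.59]
contact_force: [-0.6, -0.0, -1.1]
grip_width: 49.7
finger_force: 0.0
[-0.1163  0.2351  0.1364]
```

```bash
python3 -m pendant '{"dp":[[-0.02,0.045,0.01],[-0.045,0.09,0.03],[-0.07,0.14,0.045],[-0.09,0.185,0.05],[-0.11,0.22,0.05],[-0.116,0.235,0.05],[-0.116,0.235,0.05],[-0.116,0.235,0.05]],"rotation":[[0,0,0],[0,0,0],[0,0,0],[0,0,0],[0,0,0],[0,0,0],[0,0,0],[0,0,0]]}' 0.05
python3 - <<'E'
from h import *
k=knob(.07);print(dp(k).round(4))
c=vision.capture("top");cv2.imwrite("pics/top2.png",cv2.resize(c["pixels"][130:250,220:370,::-1],None,fx=4,fy=4))
E
```

```text
time: 2.55
tool_pos: [616.0, -19.5, 189.7]
tcp_rot: [-3.141, -0.0, 1.593]
contact_force: [0.2, 0.1, 0.4]
grip_width: 50.2
finger_force: 0.0
[-0.0021  0.0005  0.0867]
```

View pics/top2.png

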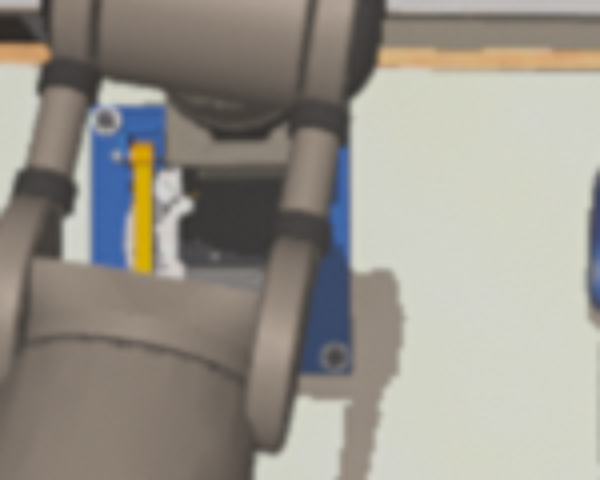

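The arm hides the knob from above and the tool is on target, so I'm lowering it over the knob and closing.

```bash
python3 -m pendant '{"dp":[[-0.002,0.0005,0.025],[-0.002,0.0005,0.05],[-0.002,0.0005,0.07],[-0.002,0.0005,0.086],[-0.002,0.0005,0.086]],"rotation":[[0,0,0],[0,0,0],[0,0,0],[0,0,0],[0,0,0]]}'
python3 -m pendant '{"dp":[[0,0,0],[0,0,0],[0,0,0],[0,0,0],[0,0,0]],"rotation":[[0,0,0],[0,0,0],[0,0,0],[0,0,0],[0,0,0]]}' 0.01
python3 - <<'E'
from h import *
print(dp(knob(.07)).round(4))
for a in (.1,.15,.2,.25,.3,.35,.4):print(a,(dp(knob(a))-dp(knob(.07))).round(4))
E
```

```text
time: 3.22
tool_pos: [616.5, -23.1, 102.9]
tcp_rot: [-3.139, -0.0, 1.59]
contact_force: [0.7, 0.4, -0.1]
grip_width: 50.6
finger_force: 0.0
time: 3.85
tool_pos: [616.3, -23.6, 104.2]
tcp_rot: [-3.139, -0.0, 1.59]
contact_force: [-4.7, -0.0, 4.6]
grip_width: 21.7
finger_force: 30.0
[0.002  0.0002 0.0012]
0.1 [ 0.0018  0.0011 -0.    ]
0.15 [ 0.0049  0.0027 -0.    ]
0.2 [ 0.0081  0.0042 -0.    ]
0.25 [ 0.0113  0.0056 -0.    ]
0.3 [ 0.0146  0.0067 -0.    ]
0.35 [ 0.0179  0.0077 -0.    ]
0.4 [ 0.0213  0.0086 -0.    ]
```

```bash
python3 -m pendant '{"dp":[[0.003,0.0018,0],[0.0065,0.0035,0],[0.010,0.005,0],[0.0135,0.0063,0],[0.017,0.0075,0],[0.0205,0.0084,0],[0.023,0.009,0],[0.023,0.009,0]],"rotation":[[0,0,0],[0,0,0],[0,0,0],[0,0,0],[0,0,0],[0,0,0],[0,0,0],[0,0,0]]}'
python3 -m pendant '{"dp":[[0,0,0],[0,0,0],[0,0,0]],"rotation":[[0,0,0],[0,0,0],[0,0,0]]}' 0.05
python3 - <<'E'
from h import *
print(dp(pawl(0)).round(3))
c={n:vision.capture(n) for n in("top","side")}
cv2.imwrite("pics/side3.png",cv2.resize(c["side"]["pixels"][120:270,190:340,::-1],None,fx=4,fy=4))
E
```

```text
time: 4.85
tool_pos: [624.5, -1.4, 104.2]
tcp_rot: [-3.138, 0.001, 1.59]
contact_force: [-6.1, -3.2, 6.2]
grip_width: 22.5
finger_force: 30.0
time: 5.22
tool_pos: [626.2, -0.3, 103.7]
tcp_rot: [3.141, -0.0, 1.59]
contact_force: [-0.1, 0.6, -0.7]
grip_width: 47.4
finger_force: 0.0
[ 0.091 -0.101  0.049]
```

```bash
python3 -m pendant '{"dp":[[0,0,-0.03],[0,0,-0.06],[0.03,-0.03,-0.07],[0.06,-0.065,-0.06],[0.085,-0.095,-0.045],[0.091,-0.101,-0.03],[0.091,-0.101,-0.03]],"rotation":[[0,0,0],[0,0,0],[0,0,0],[0,0,0],[0,0,0],[0,0,0],[0,0,0]]}' 0.036
python3 - <<'E'
from h import *
print(dp(pawl(0)).round(4))
c={n:vision.capture(n) for n in("top","side")}
for n,b in(("top",(230,145,320,235)),("side",(205,150,315,268))):
    for k in blobs(c[n],*RED,b)[1]: print(n,len(k),k[:,0].mean(0),k[:,0].min(0),k[:,0].max(0))
cv2.imwrite("pics/side3.png",cv2.resize(c["side"]["pixels"][120:270,190:340,::-1],None,fx=4,fy=4))
E
```

```text
time: 6.2
tool_pos: [522.3, 89.2, 133.2]
tcp_rot: [-3.14, -0.0, 1.591]
contact_force: [-0.5, 0.5, 0.4]
grip_width: 35.8
finger_force: 0.0
[-0.0009  0.0009  0.0782]
top 22 [277.04545455 158.68181818] [274 155] [280 163]
top 10 [254.4 200.2] [252 199] [256 201]
side 47 [258.74468085 166.63829787] [254 159] [263 176]
side 20 [222.   216.45] [217 216] [227 217]
side 18 [233.66666667 212.72222222] [230 212] [238 215]
```

View pics/side3.png

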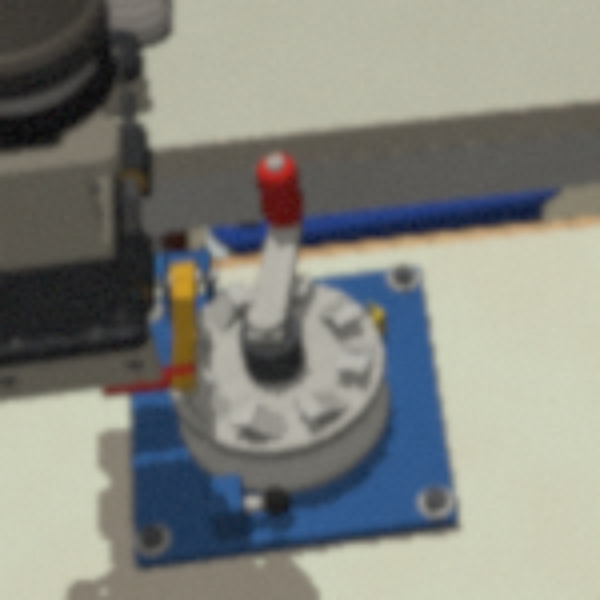

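The crank now points ahead with the knob at (279,190) in the crop, so the drum is at about +0.4. The pawl has been raised a little by the ramp, with its handle at (150,380). Now down to pinch the handle.

```bash
python3 -m pendant '{"dp":[[-0.001,0.001,0.025],[-0.001,0.001,0.05],[-0.001,0.001,0.070],[-0.001,0.001,0.070]],"rotation":[[0,0,0],[0,0,0],[0,0,0],[0,0,0]]}'
python3 -m pendant '{"dp":[[0,0,0],[0,0,0],[0,0,0],[0,0,0]],"rotation":[[0,0,0],[0,0,0],[0,0,0],[0,0,0]]}' 0.0
python3 - <<'E'
from h import *
for t in (.1,.2,.3,.4,.5,.6,.8,1,1.2,1.4,1.6,1.7,1.8,1.9):print(t,(dp(pawl(t))-dp(pawl(.1))).round(4))
E
```

```text
time: 6.8
tool_pos: [524.3, 87.1, 63.0]
tcp_rot: [-3.14, -0.0, 1.589]
contact_force: [-0.2, -0.4, 0.2]
grip_width: 36.0
finger_force: 0.0
time: 7.3
tool_pos: [524.5, 87.7, 64.2]
tcp_rot: [3.141, -0.0, 1.59]
contact_force: [-0.5, -0.7, 2.1]
grip_width: 10.8
finger_force: 30.0
0.1 [0. 0. 0.]
0.2 [-0.      0.0015 -0.0083]
0.3 [-0.      0.0037 -0.0164]
0.4 [-0.      0.0068 -0.0242]
0.5 [-0.0001  0.0107 -0.0316]
0.6 [-0.0001  0.0152 -0.0387]
0.8 [-0.0002  0.0263 -0.0512]
1 [-0.0003  0.0397 -0.0613]
1.2 [-0.0004  0.0549 -0.0686]
1.4 [-0.0005  0.0711 -0.0727]
1.6 [-0.0006  0.0879 -0.0734]
1.7 [-0.0007  0.0963 -0.0726]
1.8 [-0.0007  0.1045 -0.0709]
1.9 [-0.0008  0.1125 -0.0684]
```

Gripped at 10.8 mm. I'll lift in stages, tilting the tool slightly with the bar.

```bash
python3 -m pendant '{"dp":[[0,0.0006,-0.004],[0,0.0015,-0.0083],[0,0.0026,-0.0124],[0,0.0037,-0.0164],[0,0.0053,-0.0203],[0,0.0068,-0.0242],[0,0.0087,-0.028],[0,0.0107,-0.0316]],"rotation":[[0,0,0],[0,0,0],[0,0,0],[0,0,0],[0,0,0],[0,0,0],[0,0,0],[0,0,0]]}'
python3 - <<'E'
from h import *
t=get_obs();print(t["moment"])
for a in (.6,.7,.8,.9,1,1.1,1.2,1.3,1.4,1.5,1.6,1.7,1.8,1.88):print(a,(dp(pawl(a))-dp(pawl(.5))).round(4))
E
```

```text
time: 8.3
tool_pos: [537.4, 87.7, 95.5]
tcp_rot: [3.137, -0.0, 1.589]
contact_force: [9.6, -0.1, -9.4]
grip_width: 10.9
finger_force: 30.0
[-0.12819443 -1.4921356  -0.07292737]
0.6 [-0.      0.0046 -0.007 ]
0.7 [-0.0001  0.0099 -0.0136]
0.8 [-0.0001  0.0158 -0.0195]
0.9 [-0.0001  0.0222 -0.0249]
1 [-0.0002  0.0292 -0.0296]
1.1 [-0.0002  0.0366 -0.0336]
1.2 [-0.0003  0.0444 -0.0368]
1.3 [-0.0003  0.0524 -0.0392]
1.4 [-0.0004  0.0606 -0.0408]
1.5 [-0.0005  0.069  -0.0416]
1.6 [-0.0005  0.0774 -0.0415]
1.7 [-0.0006  0.0858 -0.0406]
1.8 [-0.0006  0.094  -0.0389]
1.88 [-0.0007  0.1004 -0.0369]
```

```bash
python3 -m pendant '{"dp":[[0,0.006,-0.006],[0,0.011,-0.0125],[0,0.017,-0.0185],[0,0.023,-0.024],[0,0.030,-0.0285],[0,0.037,-0.0325],[0,0.0445,-0.0357],[0,0.0525,-0.038]],"rotation":[[0,0,0],[0,0,0],[0,0,0],[0,0,0],[0,0,0],[0,0,0],[0,0,0],[0,0,0]]}'
python3 - <<'E'
from h import *
o=get_obs();print(o["moment"])
for a in (1.3,1.5,1.7,1.8,1.85,1.9):print(a,(dp(pawl(a))).round(4))
E
```

```text
time: 9.3
tool_pos: [587.2, 88.6, 133.5]
tcp_rot: [-3.14, 0.0, 1.59]
contact_force: [-0.6, -3.7, -6.9]
grip_width: 10.8
finger_force: 30.0
[-0.68872815  0.32259971 -0.018896  ]
1.3 [ 0.0005 -0.0006 -0.001 ]
1.5 [ 0.0004  0.016  -0.0035]
1.7 [ 0.0003  0.0327 -0.0026]
1.8 [ 0.0002  0.0409 -0.001 ]
1.85 [0.0002 0.045  0.0002]
1.9 [0.0001 0.049  0.0015]
```

```bash
python3 -m pendant '{"dp":[[0,0.0075,-0.0012],[0,0.016,-0.0025],[0,0.024,-0.0025],[0,0.0325,-0.0018],[0,0.0405,-0.0002],[0,0.0445,0.001],[0,0.0445,0.001]],"rotation":[[0,0,0],[0,0,0],[0,0,0],[0,0,0],[0,0,0],[0,0,0],[0,0,0]]}'
python3 - <<'E'
from h import *
c={n:vision.capture(n) for n in("top","side")}
cv2.imwrite("pics/side4.png",cv2.resize(c["side"]["pixels"][80:270,170:340,::-1],None,fx=3,fy=3))
E
```

```text
time: 10.18
tool_pos: [633.4, 89.5, 133.5]
tcp_rot: [3.138, 0.0, 1.59]
contact_force: [-0.1, -5.3, 4.6]
grip_width: 10.9
finger_force: 30.0
```

View pics/side4.png

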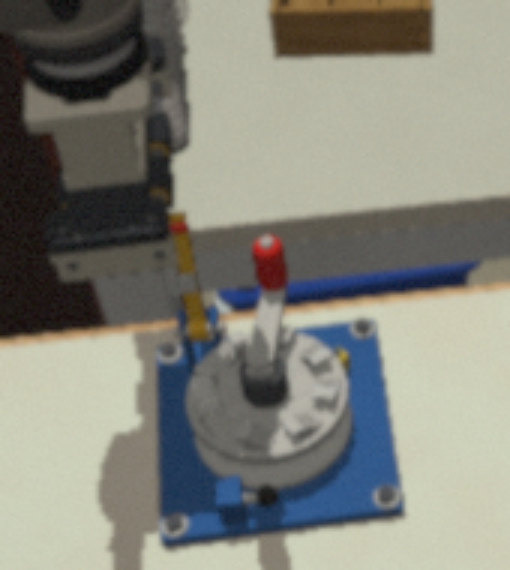

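The pawl is thrown over, its arm rising toward (178,225) and past vertical. I'm letting go, backing up, and returning to the knob.

```bash
python3 -m pendant '{"dp":[[0,0,0],[0,0,0],[0,0,0],[0,0,-0.02],[0,0,-0.05],[0,0,-0.08],[0,0,-0.08]],"rotation":[[0,0,0],[0,0,0],[0,0,0],[0,0,0],[0,0,0],[0,0,0],[0,0,0]]}' 0.045
python3 - <<'E'
from h import *
c={n:vision.capture(n) for n in("top","side")}
cv2.imwrite("pics/side5.png",cv2.resize(c["side"]["pixels"][80:270,170:340,::-1],None,fx=3,fy=3))
B=blobs(c["side"],*RED,(230,140,290,200))[1]
for k in B: print(len(k),k[:,0].mean(0),k[:,0].min(0),k[:,0].max(0))
for a in (.36,.40,.44): print(a,dp(knob(a)).round(4))
E
```

```text
time: 11.15
tool_pos: [633.1, 90.1, 214.8]
tcp_rot: [3.136, -0.0, 1.59]
contact_force: [-0.6, 0.2, -0.1]
grip_width: 44.8
finger_force: 0.0
47 [258.68085106 166.0212766 ] [254 159] [263 175]
4 [230.5 153.5] [230 153] [231 154]
0.36 [-0.0926 -0.0092  0.1085]
0.4 [-0.0899 -0.0085  0.1085]
0.44 [-0.0872 -0.008   0.1085]
```

View pics/side5.png

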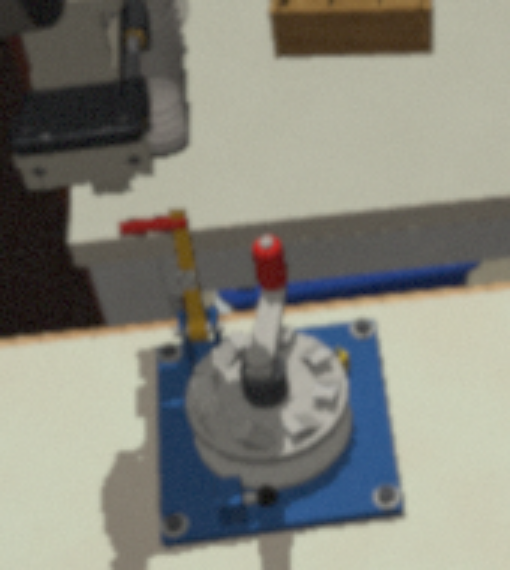

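The pawl rests open with its handle at (153,225), and the crank hasn't moved, its knob still at (268,262). Back to the knob.

```bash
python3 -m pendant '{"dp":[[-0.03,-0.003,0],[-0.065,-0.006,0],[-0.09,-0.0085,0.01],[-0.09,-0.0085,0.035],[-0.09,-0.0085,0.06],[-0.09,-0.0085,0.085],[-0.09,-0.0085,0.108],[-0.09,-0.0085,0.108]],"rotation":[[0,0,0],[0,0,0],[0,0,0],[0,0,0],[0,0,0],[0,0,0],[0,0,0],[0,0,0]]}' 0.05
python3 -m pendant '{"dp":[[0,0,0],[0,0,0],[0,0,0],[0,0,0]],"rotation":[[0,0,0],[0,0,0],[0,0,0],[0,0,0]]}' 0.01
python3 - <<'E'
from h import *
print(dp(knob(.4)).round(4))
for a in np.arange(.4,-1.61,-.1): print(round(a,2),(dp(knob(a))-dp(knob(.4))).round(4)[:2])
E
```

```text
time: 12.25
tool_pos: [622.9, -0.1, 100.9]
tcp_rot: [-3.135, -0.001, 1.59]
contact_force: [-0.5, -0.1, 0.6]
grip_width: 50.1
finger_force: 0.0
time: 12.75
tool_pos: [624.5, -0.5, 105.1]
tcp_rot: [-3.14, 0.0, 1.59]
contact_force: [-4.6, -0.9, 5.1]
grip_width: 22.2
finger_force: 30.0
[0.0004 0.0002 0.0021]
0.4 [0. 0.]
0.3 [-0.0067 -0.0018]
0.2 [-0.0133 -0.0044]
0.1 [-0.0195 -0.0075]
0.0 [-0.0254 -0.0113]
-0.1 [-0.0309 -0.0156]
-0.2 [-0.036  -0.0205]
-0.3 [-0.0405 -0.0258]
-0.4 [-0.0445 -0.0315]
-0.5 [-0.0478 -0.0377]
-0.6 [-0.0506 -0.0441]
-0.7 [-0.0527 -0.0508]
-0.8 [-0.0541 -0.0576]
-0.9 [-0.0548 -0.0646]
-1.0 [-0.0548 -0.0716]
-1.1 [-0.0542 -0.0786]
-1.2 [-0.0528 -0.0854]
-1.3 [-0.0508 -0.0921]
-1.4 [-0.0481 -0.0986]
-1.5 [-0.0447 -0.1047]
-1.6 [-0.0408 -0.1105]
```

```bash
python3 -m pendant '{"dp":[[-0.003,-0.001,0],[-0.0067,-0.0018,0],[-0.0133,-0.0044,0],[-0.0195,-0.0075,0],[-0.0254,-0.0113,0],[-0.0309,-0.0156,0],[-0.036,-0.0205,0],[-0.0405,-0.0258,0]],"rotation":[[0,0,0],[0,0,0],[0,0,0],[0,0,0],[0,0,0],[0,0,0],[0,0,0],[0,0,0]]}'
python3 - <<'E'
from h import *
print(dp(knob(-.3)).round(4))
for a in np.arange(-.3,-1.41,-.1): print(round(a,2),(dp(knob(a))-dp(knob(-.3))).round(4)[:2])
E
```

```text
time: 13.75
tool_pos: [601.5, -40.4, 105.1]
tcp_rot: [3.138, -0.002, 1.59]
contact_force: [2.9, 5.2, 1.6]
grip_width: 22.3
finger_force: 30.0
[-0.0006 -0.0019  0.0021]
-0.3 [0. 0.]
-0.4 [-0.004  -0.0058]
-0.5 [-0.0074 -0.0119]
-0.6 [-0.0101 -0.0183]
-0.7 [-0.0122 -0.025 ]
-0.8 [-0.0136 -0.0319]
-0.9 [-0.0143 -0.0388]
-1.0 [-0.0144 -0.0458]
-1.1 [-0.0137 -0.0528]
-1.2 [-0.0123 -0.0596]
-1.3 [-0.0103 -0.0663]
-1.4 [-0.0076 -0.0728]
```

Force is about 6 N, as expected.

```bash
python3 -m pendant '{"dp":[[-0.004,-0.0058,0],[-0.0074,-0.0119,0],[-0.0101,-0.0183,0],[-0.0122,-0.025,0],[-0.0136,-0.0319,0],[-0.0143,-0.0388,0],[-0.0144,-0.0458,0],[-0.0137,-0.0528,0]],"rotation":[[0,0,0],[0,0,0],[0,0,0],[0,0,0],[0,0,0],[0,0,0],[0,0,0],[0,0,0]]}'
python3 - <<'E'
from h import *
print(dp(knob(-1.1)).round(4))
for a in np.arange(-1.1,-1.65,-.05): print(round(a,2),(dp(knob(a))-dp(knob(-1.1))).round(4)[:2])
E
```

```text
time: 14.75
tool_pos: [549.9, -57.3, 105.2]
tcp_rot: [3.135, 0.002, 1.59]
contact_force: [4.8, -3.7, -0.4]
grip_width: 22.1
finger_force: 30.0
[ 0.0016 -0.0028  0.0022]
-1.1 [0. 0.]
-1.15 [ 0.0006 -0.0034]
-1.2 [ 0.0014 -0.0069]
-1.25 [ 0.0023 -0.0102]
-1.3 [ 0.0034 -0.0136]
-1.35 [ 0.0047 -0.0168]
-1.4 [ 0.0061 -0.02  ]
-1.45 [ 0.0077 -0.0231]
-1.5 [ 0.0094 -0.0262]
-1.55 [ 0.0113 -0.0291]
-1.6 [ 0.0134 -0.032 ]
```

```bash
python3 -m pendant '{"dp":[[0.0006,-0.0034,0],[0.0014,-0.0069,0],[0.0023,-0.0102,0],[0.0034,-0.0136,0],[0.0047,-0.0168,0],[0.0061,-0.020,0],[0.0077,-0.0231,0],[0.0077,-0.0231,0]],"rotation":[[0,0,0],[0,0,0],[0,0,0],[0,0,0],[0,0,0],[0,0,0],[0,0,0],[0,0,0]]}'
python3 - <<'E'
from h import *
print(dp(knob(-1.45)).round(4))
p=get_obs()["tool_pos"][:2]-AX;print(np.arctan2(p[1],p[0])+.61-YAW,np.hypot(*p))
for a in np.arange(-1.45,-2.4,-.04): print(round(a,2),(dp(knob(a))-dp(knob(-1.45))).round(4)[:2])
E
```

```text
time: 15.75
tool_pos: [525.7, -50.7, 105.1]
tcp_rot: [3.138, 0.003, 1.59]
contact_force: [0.6, -6.4, 2.0]
grip_width: 22.1
finger_force: 30.0
[ 0.0023 -0.0018  0.0021]
-1.4125587124172578 71.17808829328825
-1.45 [0. 0.]
-1.49 [ 0.0014 -0.0024]
-1.53 [ 0.0029 -0.0048]
-1.57 [ 0.0044 -0.0071]
-1.61 [ 0.0061 -0.0094]
-1.65 [ 0.0078 -0.0116]
-1.69 [ 0.0097 -0.0137]
-1.73 [ 0.0116 -0.0157]
-1.77 [ 0.0136 -0.0177]
-1.81 [ 0.0157 -0.0195]
-1.85 [ 0.0178 -0.0213]
-1.89 [ 0.0201 -0.023 ]
-1.93 [ 0.0223 -0.0247]
-1.97 [ 0.0247 -0.0262]
-2.01 [ 0.0271 -0.0276]
-2.05 [ 0.0296 -0.0289]
-2.09 [ 0.0321 -0.0302]
-2.13 [ 0.0346 -0.0313]
-2.17 [ 0.0373 -0.0323]
-2.21 [ 0.0399 -0.0332]
-2.25 [ 0.0426 -0.034 ]
-2.29 [ 0.0453 -0.0348]
-2.33 [ 0.048  -0.0353]
-2.37 [ 0.0508 -0.0358]
```

```bash
cat > ft.py <<'E'
from h import *
o=get_obs();p=o["tool_pos"][:2]-AX;t=np.arctan2(p[1],p[0]);f=o["contact_force"][:2]
a=t+.61-YAW; a=a-2*np.pi if a>1 else a
print("drum",a.round(3),"r",np.hypot(*p).round(1),"resist",(-(f@[np.sin(t),-np.cos(t)])).round(1),"rad",(f@[np.cos(t),np.sin(t)]).round(1))
E
python3 ft.py
python3 -m pendant '{"dp":[[0.0007,-0.0012,0],[0.0014,-0.0024,0],[0.0022,-0.0036,0],[0.0029,-0.0048,0]],"rotation":[[0,0,0],[0,0,0],[0,0,0],[0,0,0]]}'; python3 ft.py
python3 -m pendant '{"dp":[[0.0007,-0.0012,0],[0.0015,-0.0023,0],[0.0023,-0.0035,0],[0.0032,-0.0046,0]],"rotation":[[0,0,0],[0,0,0],[0,0,0],[0,0,0]]}'; python3 ft.py
```

```text
drum -1.413 r 71.2 resist 3.2 rad 5.6
time: 16.25
tool_pos: [521.1, -48.2, 105.2]
tcp_rot: [3.138, 0.004, 1.59]
contact_force: [1.4, -8.5, 1.3]
grip_width: 22.3
finger_force: 30.0
drum -1.486 r 71.1 resist 5.4 rad 6.7
time: 16.75
tool_pos: [516.2, -45.2, 105.1]
tcp_rot: [3.138, 0.004, 1.59]
contact_force: [-0.5, -9.1, 1.8]
grip_width: 22.3
finger_force: 30.0
drum -1.568 r 71.1 resist 4.7 rad 7.8
```

```bash
python3 -m pendant '{"dp":[[0.0008,-0.0011,0],[0.0017,-0.0022,0],[0.0026,-0.0033,0],[0.0026,-0.0033,0]],"rotation":[[0,0,0],[0,0,0],[0,0,0],[0,0,0]]}'; python3 ft.py
```

```text
time: 17.25
tool_pos: [512.5, -42.5, 105.1]
tcp_rot: [3.139, 0.004, 1.59]
contact_force: [-1.4, -8.6, 2.4]
grip_width: 21.9
finger_force: 30.0
drum -1.632 r 71.1 resist 4.1 rad 7.6
```

```bash
python3 -m pendant '{"dp":[[0.0009,-0.0011,0],[0.0018,-0.0021,0],[0.0028,-0.0032,0],[0.0028,-0.0032,0]],"rotation":[[0,0,0],[0,0,0],[0,0,0],[0,0,0]]}'; python3 ft.py
```

```text
time: 17.75
tool_pos: [509.1, -39.7, 105.1]
tcp_rot: [3.139, 0.003, 1.59]
contact_force: [-1.8, -7.7, 3.4]
grip_width: 21.9
finger_force: 30.0
drum -1.694 r 71.1 resist 3.8 rad 7.0
```

```bash
python3 -m pendant '{"dp":[[0.001,-0.001,0],[0.002,-0.002,0],[0.003,-0.003,0],[0.003,-0.003,0]],"rotation":[[0,0,0],[0,0,0],[0,0,0],[0,0,0]]}'; python3 ft.py
```

```text
time: 18.25
tool_pos: [506.0, -36.8, 105.1]
tcp_rot: [3.139, 0.003, 1.59]
contact_force: [-1.1, -8.5, 3.5]
grip_width: 22.4
finger_force: 30.0
drum -1.754 r 71.0 resist 5.2 rad 6.8
```

```bash
python3 -m pendant '{"dp":[[0.001,-0.0009,0],[0.0021,-0.0018,0],[0.0031,-0.0027,0],[0.0031,-0.0027,0]],"rotation":[[0,0,0],[0,0,0],[0,0,0],[0,0,0]]}'; python3 ft.py
```

```text
time: 18.75
tool_pos: [504.2, -34.8, 105.2]
tcp_rot: [3.137, 0.005, 1.59]
contact_force: [1.4, -12.7, 0.4]
grip_width: 22.1
finger_force: 30.0
drum -1.791 r 71.0 resist 10.3 rad 7.6
```

Contact: the resistance is climbing. I'll press a little further.

```bash
python3 -m pendant '{"dp":[[0.0006,-0.0005,0],[0.0012,-0.0010,0],[0.0018,-0.0014,0],[0.0022,-0.0018,0],[0.0022,-0.0018,0]],"rotation":[[0,0,0],[0,0,0],[0,0,0],[0,0,0],[0,0,0]]}'; python3 ft.py
```

```text
time: 19.38
tool_pos: [503.2, -33.7, 105.2]
tcp_rot: [3.135, 0.007, 1.59]
contact_force: [3.1, -16.8, -3.0]
grip_width: 22.2
finger_force: 30.0
drum -1.812 r 70.9 resist 14.5 rad 8.9
```

About 3 mm is pressed in, with 14.5 N at the knob. Letting go and rising straight up.

```bash
python3 -m pendant '{"dp":[[0,0,0],[0,0,0],[0,0,0],[0,0,-0.015],[0,0,-0.04],[0,0,-0.08],[0,0,-0.11],[0,0,-0.11]],"rotation":[[0,0,0],[0,0,0],[0,0,0],[0,0,0],[0,0,0],[0,0,0],[0,0,0],[0,0,0]]}' 0.05; 
python3 -m pendant '{"dp":[[0,-0.03,0],[0,-0.07,0],[0,-0.10,0],[0,-0.13,0],[0,-0.13,0]],"rotation":[[0,0,0],[0,0,0],[0,0,0],[0,0,0],[0,0,0]]}'
python3 - <<'E'
from h import *
c={n:vision.capture(n) for n in("top","side")}
a=cv2.resize(c["side"]["pixels"][100:270,170:340,::-1],None,fx=2.3,fy=2.3);b=cv2.resize(c["top"]["pixels"][130:300,200:370,::-1],None,fx=2.3,fy=2.3)
cv2.imwrite("pics/end.png",np.hstack([a,b]))
E
```

```text
time: 20.38
tool_pos: [501.9, -29.6, 217.6]
tcp_rot: [3.135, 0.001, 1.59]
contact_force: [0.1, 0.6, 0.1]
grip_width: 49.8
finger_force: 0.0
time: 21.0
tool_pos: [368.8, -31.6, 214.0]
tcp_rot: [-3.14, -0.0, 1.589]
contact_force: [-0.3, 0.4, -0.8]
grip_width: 50.2
finger_force: 0.0
```

View pics/end.png

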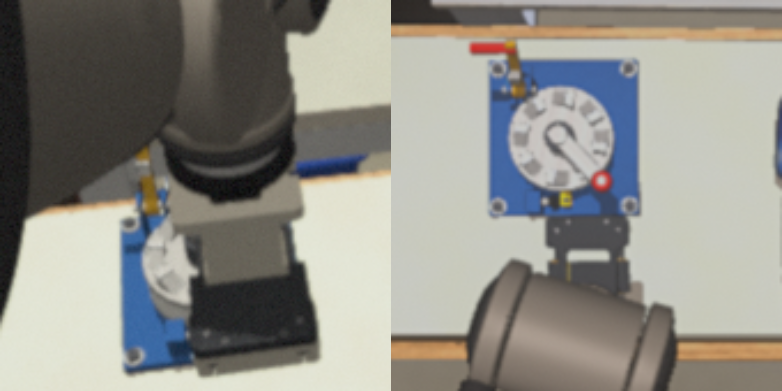

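In the top view the lug at (565,200) rests against the buffer dome at (545,200). The pawl is open, its handle at (488,47), and the robot is clear of everything.

```bash
python3 -c "
from plant import workorder
print(workorder.close_job())"
```

```text
the job is handed in; nothing more can be done
None
```

The job is handed in at about 21 s of the 72 s allowed: drum wound forward to about +0.4 rad, pawl thrown right over and staying open, then the lug wound back and pressed about 3 mm into the buffer (estimated from 14.5 N at the knob), the crank let go with the lug resting on it and the robot clear.

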